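# Clear the hinged stand, jack it up and hold it

### The arm

A 7-joint arm with a two-finger parallel gripper is mounted at the origin on a cart in front of the work surface, level with it; the furniture and walls round the work are solid. World frame = base frame: x ahead of the robot, y to its left, z up, the work surface at z = 0. Lengths are in m, angles in rad, forces in N, time in s.
With the tool pointing down it reaches from about 0.4 to 0.925 m from the base axis. Payload 5.6 kg.
Tool frame: the origin (TCP) lies at the very end of the fingers, on their centre line; the grasp point (between the pads) lies 19 mm behind it; z points along the fingers, y is the line along which they close (so a half turn about z gives the same grasp; the last joint's range is limited). The gripper opens to 85 mm and grips with 20 to 120 N. Pads are 22 mm wide; open, the fingers measure 114 mm over their backs; the gripper's body (76 mm by 85 mm) begins 54 mm behind the grasp point. The pads swing forward as they close: fully open they stand 13 mm farther back than shut.
Start: joints at [1.248, 0.468, -0.012, 1.603, 0.006, 1.071, -0.056], TCP at [0.179, -0.625, 0.231] pointing down, gripper open.
Joint ranges: [-2.53, 2.53], [-0.31, 2.02], [-1.57, 1.55], [0.28, 2.44], [-1.29, 4.43], [0.15, 1.84], [-2.92, 2.92]. Speed limits (rad/s): [2.57, 2.57, 3.14, 3.14, 3.14, 3.14, 3.14].

### API

Orientations are given as a 3x3 rotation matrix whose columns are the frame's x, y, z axes.
In Python, from cell import status, cams, arm gives the robot as it stands.
- The arm moves only by the tool move_arm, never from a script. Its argument "series" is one flat list of numbers, 4 for each row, row after row: the shift along the tool's x, y, z each as a share of 0.5 m, from -1 to 1, then the turn about the tool's z as a share of pi/4 rad, from -1 to 1. A call has 1 to 20 rows; each row is the pose to reach, as a shift and turn from the pose commanded when the call began, along the tool's axes at that moment; what a row does not reach only later rows make up. A row lasts 1/8 s, in which the tool goes at most 62.5 mm and 10.7 degrees, less where a joint would pass 70% of its speed; a pose out of reach is approached as far as the arm can. A call with a number of a shift or a turn outside -1 to 1 is refused whole. A call with a gripper value outside its range is refused whole. "claw" is the opening, from 0 (shut) to 1 (fully open), set as the call begins (left out, the last holds). The fingers move at their own pace and stop on an object; "newtons" is the grip in N (left out, the last holds). Time passes only in rows, so rows that repeat a pose let the fingers close. It gives the time, the measured TCP pose, the force, the opening and the grip force at its end, in the units of the state.
- status.state(): the state, without advancing time (a new reading comes with each control period).
- cams.camera(name): name is "side" or "top" or "wrist"; returns a dict with "color" (480x640x3 uint8, red, green, blue), "mtx" (3x3 intrinsics, pixels), "world_to_cam" (4x4, takes a point from world to camera coordinates); the wrist camera has in their place "T_tool_cam" (4x4, takes a point from camera to tool coordinates, whose origin is the TCP and whose axes are the flange's). Camera axes: x right, y down, z forward; pixel columns grow to the right and rows downward; lengths in m; the calibration is good to about 2 mm. A picture is of the moment at which its call begins: read the wrist's pose just before it. There is no depth.
- arm.close_job(): hands the job in; it is judged then, once.
Trained networks look in a picture, given as the dict that the camera call returned (one of the last four; its "shot" number tells which), for a name from the list of things; names that differ only in an ending like _2 or _b are one class to them, and where a whole thing is asked for, a point or a joint stands for the part that bears it (a point fixed in the world has none). Each returns a list of dicts, best first, with "conf" (0 to 1); they miss things now and then, are a little off and sometimes report something else, mostly with a low value. They report only what shows in the picture. A call takes as long as a camera call. They do not tell look-alikes from the thing itself.
- cams.silhouettes(picture, name): "pixels" (480x640 bool, what is visible of it) and "bbox" ([left, top, width, height] in pixels, round what is visible of it).
The state is a dict: "time": time; "joint_pos": joint angles; "qvel": joint speeds; "tau": joint torques, N m; "ee_pos": TCP position; "tcp_rot": TCP orientation; "ft_force": force on the tool from outside, world axes, zero at the start; "ft_torque": the same for the moment, N m; "gripper_width": opening from 0.0 (shut) to 1.0 (fully open); "finger_force": force on a finger pad.
Only numpy, scipy, OpenCV 4.12 (cv2) and the standard library are available. Lean on these libraries where they do the work, as an engineer would, in place of code of your own. Each camera call takes 0.05 s, during which the arm holds its last target. There are 200 camera calls.

### The job

A colleague needs the hinged deck of the small equipment stand raised to slip a shim under it. First lift the handled canister off the deck and stand it upright, wholly on the round mat. Then set the lever jack flat on the bench with its saddle centred under the lift pad of the deck, let go of it, pump the lever once (fully down and let it come all the way back up), press it fully down again and finish while holding it down, so that only the jack holds the deck up; leave the other things on the bench where they are.

Things in the scene. Friction and masses are not known exactly. Their poses are not given: they have to be found in the camera images.
- stand: Fixed stand: foot plate 150 x 135 mm and four posts under a hinged aluminium deck. Origin: on the bench under the deck; z up. Deck, level at first: 150 mm along x, y from -70 to +75 mm, z 76 to 84 mm; hinged along x at y = -70, z = 80 mm. A lift tab, 44 mm wide, sticks out from its free edge to y = +108 mm; posts and foot plate end at y = +60, so only bench lies below the tab.
- deck (a joint): hinge angle of the deck, rad: 0 level, resting on its posts; grows as the free edge rises. It falls back by its own weight (0.45 kg). The jack's full stroke under the pad raises it to about 0.12.
- lift_pad (a point): the marked lift point: centre of the underside of the steel pad (24 mm round, 4 mm high, its flat bottom 12 mm across) below the lift tab, at x = 0, y = +90 mm, z = 72 mm in the stand's frame while the deck is level; a round steel boss on top of the tab marks it
- jack: Loose lever jack, 0.64 kg, does not tip when its lever is pressed. Origin: on its underside below the lever pivot; +x to the saddle end, z up. Base plate 170 x 70 x 10 mm, x from -97 to +73 mm. Lever pivot at z = 62 mm, lever rising backwards (-x). It goes under the pad from the stand's +y side, its +x along the stand's -y; with the lever up the saddle passes 8 mm below the pad.
- tower (a point): where to carry the jack: middle of its pivot tower, 45 mm above the jack's origin. Two grey cheeks, 30 mm over all along the jack's y and 30 mm along x, from the base plate (z = 10 mm) up to z = 76 mm; the lever leaves between them
- saddle_top (a point): centre of the saddle's flat top: 55 mm ahead of the jack's origin, 64 mm above the bench with the lever up, 91 mm with the lever fully down
- jack_lever (a joint): lever angle, rad: 0 up (it springs back there by itself when let go), 0.5 fully down at its stop. The saddle rises 54 mm per rad. Pressing it at its end takes about 2 N at first and 6 N at the bottom with the deck's weight.
- lever_grip (a point): centre of the black cross bar (16 mm thick, 60 mm long along the jack's y) at the end of the lever, to be pressed from above: 90 mm from the pivot, at x = -86 mm, z = 89 mm in the jack's frame with the lever up, and about x = -88, z = 44 mm fully down
- canister: Loose closed steel canister, 63 mm in diameter, 75 mm high, 0.25 kg, standing on the deck at first, with a fixed arched bail handle in its x-z plane. Origin: centre of its underside, z up.
- bail (a point): middle of the bail's straight top bar: a round bar 10 mm thick, 44 mm long along the canister's x, its centre 122 mm above the canister's underside; 42 mm free below the bar
- mat: Fixed flat black round rubber mat, 100 mm in diameter, 4 mm thick, on the bench. Origin: centre of its underside.
- dish: bystander: loose lidded petri dish, 59 mm round, 15 mm high, near the bench's front edge
- tweezers: bystander: loose steel tweezers, 120 mm, lying near the bench's front edge
- syringe: bystander: loose syringe, 85 mm, lying in front of the large white printer
- marker: bystander: loose marker pen, 135 mm, lying in front of the large white printer
There are look-alikes about, which are no part of the job. There is more than one size of the mat; the job needs the larger.

How it is judged:
By the outcome, as a careful person would: the job done as asked, in the order asked, and still so for the second after the job is handed in, while the arm keeps its last pose, push and grip.
It also fails if it takes over 72 s, if anything falls off the work surface, if the arm or the gripper's body presses on something with over 40 N, if the wrist force passes 120 N, or if a joint passes its speed limit or range.

## Working session

There is one attempt and no reset: what is moved stays moved. The work goes in short steps, Python scripts to look and compute and a tool call to move; the robot and the scene stay as the last step left them, time stands still between calls to the robot, and variables do not carry over. Pictures are saved under pics/ and viewed, at most 12 in all, crops included, and the job is handed in when it is done.

Besides the shell and the picture viewer there is one more tool, called after "Emit:" as name(argument=value, ...), one argument or row to a line, values as JSON. move_arm: Moves the arm, as the interface text tells. Its arguments: {"type":"object","properties":{"series":{"type":"array","items":{"type":"number","minimum":-1,"maximum":1}},"claw":{"type":"number"},"newtons":{"type":"number"}},"required":["series"]}

```bash
mkdir -p pics; cat > h.py <<'E'
import numpy as np, cv2
from cell import status, cams, arm
def ray(p,u,v):
    K=p["mtx"]; T=np.linalg.inv(p["world_to_cam"]); d=T[:3,:3]@np.linalg.inv(K)@[u,v,1]; return T[:3,3],d
def at(p,u,v,z):
    o,d=ray(p,u,v); return o+d*(z-o[2])/d[2]
def proj(p,X):
    c=p["world_to_cam"]@np.r_[X,1]; q=p["mtx"]@c[:3]; return q[:2]/q[2]
E
python3 - <<'E'
from h import *
s=status.state(); print(s)
for n in("top","side"):
    p=cams.camera(n); cv2.imwrite(f"pics/{n}0.png",p["color"][:,:,::-1]); print(n,p["mtx"].tolist(),np.linalg.inv(p["world_to_cam"]).round(3).tolist())
    for t in("stand","jack","canister","mat","lift_pad","jack_lever","lever_grip","bail"):
        try:
            for r in cams.silhouettes(p,t)[:4]:
                ys,xs=np.nonzero(r["pixels"]); print(t,round(r["conf"],2),r["bbox"],xs.mean().round(1),ys.mean().round(1))
        except Exception as e: print(t,e)
E
```

```text
{'time': 0.0, 'joint_pos': array([ 1.24800012,  0.46835458, -0.01161354,  1.60364933,  0.00596666,
        1.07140239, -0.0562853 ]), 'qvel': array([ 0.00041885,  0.00026642,  0.00058791,  0.00160957,  0.0002669 ,
       -0.00038433, -0.00018862]), 'tau': array([-3.80930978e-04, -5.32393312e+01,  2.14471109e-02, -2.51301509e+01,
        1.15042974e-02,  7.86382036e-03, -1.84369111e-05]), 'ee_pos': array([ 0.17929467, -0.62418839,  0.23034235]), 'tcp_rot': array([[ 9.61127053e-01,  2.76105874e-01, -5.77522363e-04],
       [ 2.76106463e-01, -9.61125585e-01,  1.68262238e-03],
       [-9.04895948e-05, -1.77667155e-03, -9.99998418e-01]]), 'ft_force': array([ 0.13525517, -0.06525663, -0.59513935]), 'ft_torque': array([ 0.02558298, -0.05580219, -0.02580918]), 'finger_force': 0.0, 'gripper_width': 0.9984674694146757}
top [[459.1867646330365, 0.0, 313.02327937877385], [0.0, 459.1867646330365, 248.3211366199633], [0.0, 0.0, 1.0]] [[0.008, -0.998, 0.058, 0.487], [-1.0, -0.008, 0.009, -0.008], [-0.009, -0.058, -0.998, 1.182], [0.0, 0.0, 0.0, 1.0]]
stand 0.59 [380.7, 209.8, 79.0, 65.0] 421.9 240.
[... 461 characters left out ...]
.0
side [[495.56904595695136, 0.0, 321.6267400836804], [0.0, 495.56904595695136, 242.40429529837132], [0.0, 0.0, 1.0]] [[-0.997, -0.052, 0.058, 0.476], [-0.076, 0.473, -0.878, 0.97], [0.018, -0.88, -0.475, 0.69], [0.0, 0.0, 0.0, 1.0]]
stand 0.59 [285.6, 210.2, 59.8, 48.6] 316.0 237.1
jack 0.87 [258.6, 248.9, 60.5, 40.8] 286.5 274.6
canister 0.67 [311.8, 182.1, 23.4, 44.1] 321.1 204.5
mat 0.82 [342.9, 274.8, 30.4, 14.8] 356.4 281.4
mat 0.62 [362.2, 298.7, 21.2, 25.1] 370.7 311.5
lift_pad 0.85 [288.7, 212.2, 56.2, 29.1] 316.0 226.8
jack_lever 0.62 [305.7, 179.9, 27.3, 44.8] 321.1 204.1
jack_lever 0.61 [258.2, 251.3, 48.3, 33.1] 272.9 262.7
lever_grip 0.84 [257.3, 251.0, 49.5, 35.3] 271.2 262.1
```

View pics/top0.png

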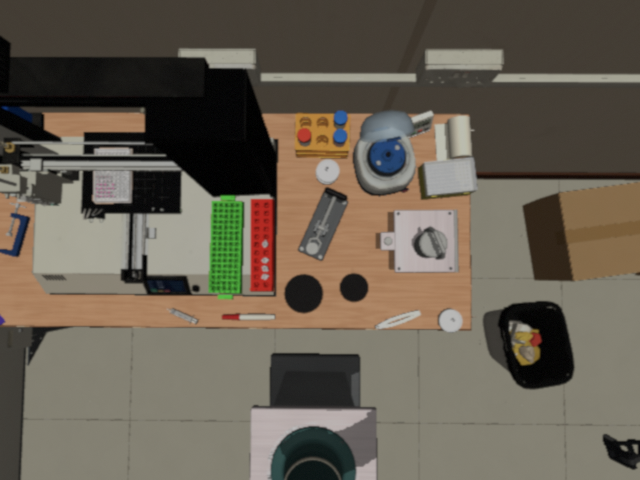

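View pics/side0.png

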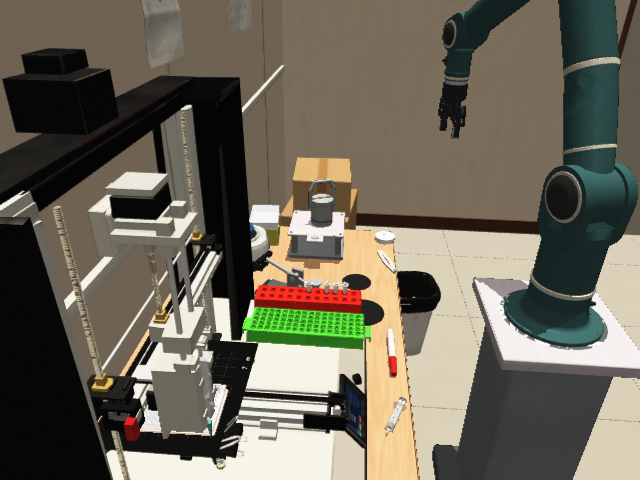

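The stand (deck centre ≈ top pixel (427,240), boss at (387,240)), the canister at (431,243), the jack at (323,225) with black bar at (337,195) and saddle at (315,247), and the large mat at (303,293) all show. Next I measure enlarged crops.

```bash
python3 - <<'E'
from h import *
p=cams.camera("top"); q=cams.camera("side")
c=cv2.resize(p["color"][180:320,280:480,::-1],None,fx=4,fy=4,interpolation=cv2.INTER_CUBIC); cv2.imwrite("pics/topc.png",c)
print("mat",at(p,303.8,293.4,.004),"small",at(p,353.9,287.6,.004))
print("boss",at(p,387.5,240.5,.088))
print("jack bar",at(p,337,195,.095),"saddle",at(p,315,247,.064))
print("can mid",at(p,431.3,243.8,.15), "cansil")
for n,pp in (("top",p),("side",q)):
  for r in cams.silhouettes(pp,"stand")[:2]:
    ys,xs=np.nonzero(r["pixels"]); print(n,cv2.minAreaRect(np.c_[xs,ys].astype(np.float32)))
  for r in cams.silhouettes(pp,"jack")[:1]:
    ys,xs=np.nonzero(r["pixels"]); print(n,cv2.minAreaRect(np.c_[xs,ys].astype(np.float32)))
E
```

```text
mat [0.4394912  0.02572428 0.004     ] small [ 0.45537497 -0.10219653  0.004     ]
boss [ 0.57031378 -0.17522679  0.088     ]
jack bar [ 0.67774884 -0.05390143  0.095     ] saddle [ 0.55488235 -0.00224492  0.064     ]
can mid [ 0.55889372 -0.26406503  0.15      ] cansil
top ((419.5, 241.0), (62.0, 79.0), 90.0)
top ((323.5235290527344, 224.2135009765625), (29.07765769958496, 71.46620178222656), 24.676862716674805)
side ((315.7755432128906, 234.80474853515625), (55.73640823364258, 48.955101013183594), 1.5481576919555664)
side ((284.4151611328125, 278.6807861328125), (66.17489624023438, 32.4213752746582), 30.11373519897461)
```

View pics/topc.png

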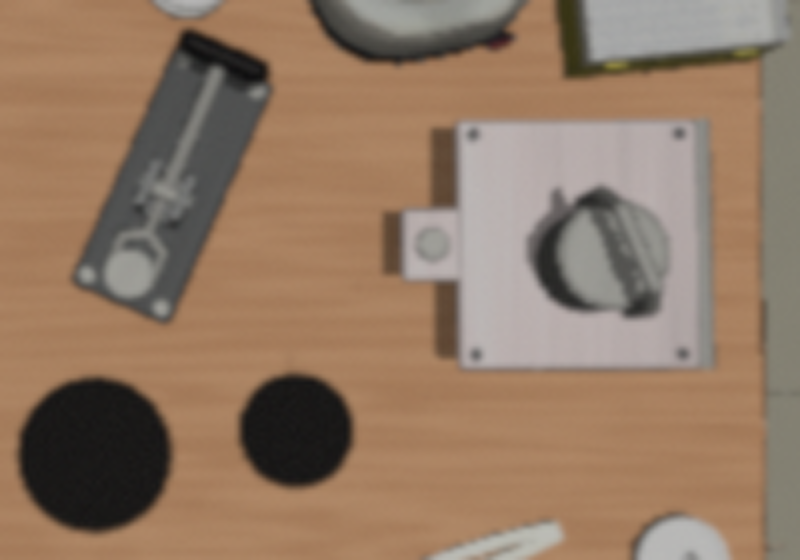

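The crop shows the bail bar running from about (605,195) to (645,310), the boss at (433,244), tab edges x = 403–458, the jack saddle at (130,272), tower near (165,190), the bar between (185,42) and (268,75), and the large mat centred at (95,454). I'll go above the canister.

Emit:
move_arm(
  series=[0, 0, -0.24, 0, 0, 0, -0.24, 0, 0.93, -0.48, -0.24, -0.1, 0.93, -0.48, -0.24, -0.1, 0.93, -0.48, -0.24, -0.1, 0.93, -0.48, -0.24, -0.1, 0.93, -0.48, -0.24, -0.1, 0.93, -0.48, -0.24, -0.1, 0.93, -0.48, -0.24, -0.1, 0.93, -0.48, -0.24, -0.1, 0.93, -0.48, -0.24, -0.1, 0.93, -0.48, -0.24, -0.1, 0.93, -0.48, -0.24, -0.1],
  claw=1,
)

```text
time: 2.82
ee_pos: [0.5591, -0.2673, 0.3512]
tcp_rot: [[0.937, 0.349, -0.001], [0.349, -0.937, -0.001], [-0.001, 0.001, -1.0]]
ft_force: [-0.4, 0.3, 0.6]
gripper_width: 0.999
finger_force: 0.0
```

```bash
cat >> h.py <<'E'
def wrist():
    s=status.state(); w=cams.camera("wrist")
    T=np.eye(4); T[:3,:3]=s["tcp_rot"]; T[:3,3]=s["ee_pos"]
    w["world_to_cam"]=np.linalg.inv(T@w["T_tool_cam"]); return s,w
E
python3 - <<'E'
from h import *
s,w=wrist(); print(s["time"],s["ee_pos"],s["tcp_rot"].round(3).tolist(),s["ft_force"]); print(w["T_tool_cam"].round(3).tolist(),w["mtx"][0,0])
cv2.imwrite("pics/w1.png",w["color"][:,:,::-1])
print("bail guess",proj(w,[.56,-.27,.206]))
E
```

```text
2.825 [ 0.55910096 -0.26725843  0.35117569] [[0.937, 0.349, -0.001], [0.349, -0.937, -0.001], [-0.001, 0.001, -1.0]] [-0.3844686   0.29159939  0.59717861]
[[-0.001, -0.948, -0.318, 0.083], [1.0, -0.0, -0.001, -0.0], [0.001, -0.318, 0.948, -0.142], [0.0, 0.0, 0.0, 1.0]] 426.8166560995738
bail guess [324.00239193 218.16311352]
```

View pics/w1.png

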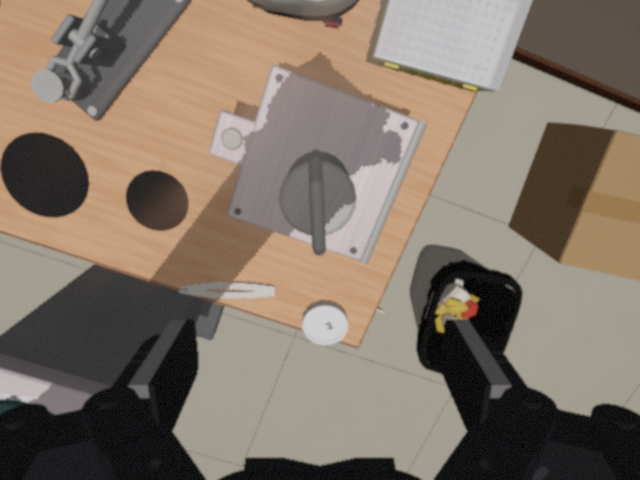

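The wrist view shows the bail bar nearly vertical in the image, from (316,155) to (319,248), canister body centre ≈ (317,195), boss at (232,139). I'll fit the canister's model to its silhouettes.

```bash
cat >> h.py <<'E'
from scipy.optimize import minimize
def cyl(x,y,z0,z1,r):
    a=np.linspace(0,2*np.pi,48); return [np.c_[x+r*np.cos(a),y+r*np.sin(a),0*a+z] for z in(z0,z1)]
def fill(p,pts,m):
    cv2.fillConvexPoly(m,cv2.convexHull(np.float32([proj(p,X) for X in pts])*16).astype(np.int32),1,shift=4)
def fitcan(views,x0,z0):
    def c(v):
        e=0
        for p,s in views:
            m=np.zeros((480,640),np.uint8); fill(p,np.vstack(cyl(v[0],v[1],z0,z0+.075,.0315)),m); m=m>0
            e+=1-(m&s).sum()/max(1,(m|s).sum())
        return e
    return minimize(c,x0,method="Nelder-Mead",options=dict(initial_simplex=[x0,np.add(x0,[.01,0]),np.add(x0,[0,.01])]))
E
python3 - <<'E'
from h import *
s,w=wrist(); t=cams.camera("top"); sd=cams.camera("side")
V=[]
for n,p in(("w",w),("top",t),("side",sd)):
    r=cams.silhouettes(p,"canister")
    if r:
        print(n,[ (round(a["conf"],2),a["bbox"]) for a in r]); V.append((p,r[0]["pixels"]))
        f=fitcan(V[-1:],[.56,-.267],.084); print(f.x,f.fun)
s_=w["color"].astype(int).sum(2)
for r in (160,175,190,205,220,235,245): 
    row=s_[r,295:340]; print(r, 295+np.nonzero(row<row.min()+60)[0].mean())
print("boss",at(w,232,139,.088))
for v in(155,250): print(at(w,318,v,.2))
E
```

```text
w [(0.64, [276.1, 153.6, 82.3, 100.7])]
[ 0.55815924 -0.26555238] 0.10836401893740133
top [(0.93, [419.2, 227.9, 26.9, 32.3])]
[ 0.56304688 -0.26578906] 0.43240223463687155
side [(0.83, [308.2, 178.3, 26.2, 46.3])]
[ 0.56416016 -0.2798418 ] 0.27368421052631575
160 317.9189189189189
175 315.0
190 320.77777777777777
205 320.0
220 312.9655172413793
235 317.5
245 317.5
boss [ 0.57025194 -0.17641795  0.088     ]
[ 0.59862433 -0.25152172  0.2       ]
[ 0.53403432 -0.27537668  0.2       ]
```

Emit:
move_arm(
  series=[0, -0.004, 0.1, 0, 0, -0.004, 0.2, 0, 0, -0.004, 0.28, 0, 0, -0.004, 0.328, 0, 0, -0.004, 0.328, 0, 0, -0.004, 0.328, 0],
  claw=1,
)

```text
time: 3.92
ee_pos: [0.5602, -0.2642, 0.1886]
tcp_rot: [[0.937, 0.35, 0.002], [0.35, -0.937, -0.001], [0.001, 0.001, -1.0]]
ft_force: [0.7, 0.6, 0.6]
gripper_width: 1.001
finger_force: 0.0
```

Emit:
move_arm(
  series=[0, 0, 0, 0, 0, 0, 0, 0, 0, 0, 0, 0, 0, 0, 0, 0, 0, 0, 0, 0, 0, 0, 0, 0, 0, 0, 0, 0, 0, 0, 0, 0],
  claw=0,
  newtons=60,
)

```text
time: 4.92
ee_pos: [0.5596, -0.2639, 0.1874]
tcp_rot: [[0.937, 0.351, 0.0], [0.351, -0.937, -0.0], [0.0, 0.0, -1.0]]
ft_force: [0.5, -0.5, 0.9]
gripper_width: 0.091
finger_force: 58.6
```

Emit:
move_arm(
  series=[0, 0, -0.05, 0, 0, 0, -0.12, 0, 0, 0, -0.2, 0, 0, -0.05, -0.22, 0, -0.005, -0.14, -0.22, 0, -0.01, -0.24, -0.22, 0, -0.012, -0.34, -0.22, 0, -0.015, -0.44, -0.22, 0, -0.018, -0.53, -0.22, 0, -0.02, -0.59, -0.22, 0, -0.02, -0.63, -0.22, 0, -0.02, -0.63, -0.22, 0, -0.02, -0.63, -0.22, 0],
)

```text
time: 6.55
ee_pos: [0.4396, 0.0269, 0.297]
tcp_rot: [[0.937, 0.35, -0.001], [0.35, -0.937, -0.0], [-0.001, 0.0, -1.0]]
ft_force: [-0.1, 0.3, -1.9]
gripper_width: 0.09
finger_force: 58.5
```

```bash
python3 - <<'E'
from h import *
s,w=wrist(); print(s["time"],s["ee_pos"],s["ft_force"],s["gripper_width"])
z=s["ee_pos"][2]-.187+.084
cv2.imwrite("pics/w2.png",w["color"][:,:,::-1])
for r in cams.silhouettes(w,"canister"): print(r["conf"],r["bbox"],fitcan([(w,r["pixels"])],list(s["ee_pos"][:2]),z).x)
t=cams.camera("top"); m=cams.silhouettes(t,"mat"); print([(r["bbox"],r["conf"]) for r in m])
E
```

```text
6.55 [0.43963901 0.02687388 0.296982  ] [-0.13170989  0.29411836 -1.86143259] 0.09014053350646418
0.7 [249.0, 191.2, 140.1, 229.3] [0.43752181 0.0261998 ]
[([339.8, 272.2, 27.1, 31.1], 0.83)]
```

View pics/w2.png

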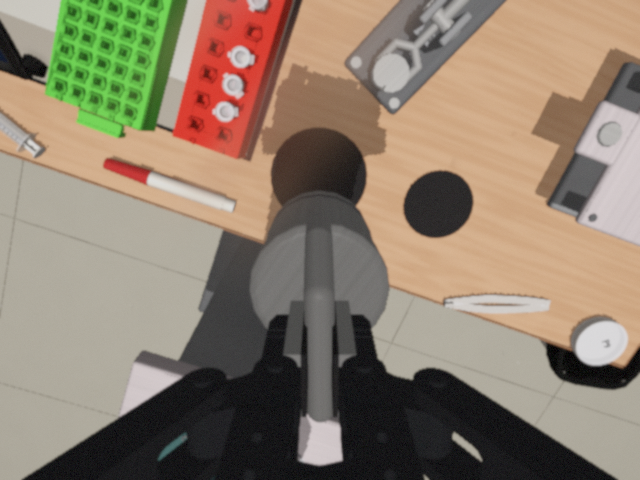

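The canister hangs upright; the mat's visible edge spans columns 271–367, top at row 127; saddle at (389,71), boss at (610,133).

```bash
python3 - <<'E'
from h import *
s,w=wrist()
d=(w["color"].astype(int).max(2)<60); 
c=np.array([proj(w,X) for X in cyl(.4395,.0257,.004,.004,.05)[0]]); print("pred mat",c.min(0),c.max(0))
print(at(w,271.5,175,.004),at(w,367,175,.004),at(w,319,127,.004))
print("boss",at(w,610,133,.088),"saddle",at(w,389,71,.064))
E
```

```text
pred mat [272.36511013 128.89750406] [369.75249361 225.44864546]
[0.42556583 0.0746814  0.004     ] [ 0.45970477 -0.01698067  0.004     ] [0.48729174 0.04572183 0.004     ]
boss [ 0.56992427 -0.17217963  0.088     ] saddle [0.55312799 0.00892486 0.064     ]
```

Emit:
move_arm(
  series=[0, 0, 0.1, 0, 0, 0, 0.2, 0, 0, 0, 0.28, 0, 0, 0, 0.33, 0, 0, 0, 0.36, 0, 0, 0, 0.374, 0, 0, 0, 0.378, 0, 0, 0, 0.38, 0, 0, 0, 0.38, 0],
)

```text
time: 7.92
ee_pos: [0.4401, 0.0277, 0.1078]
tcp_rot: [[0.937, 0.351, 0.001], [0.351, -0.937, -0.0], [0.001, 0.001, -1.0]]
ft_force: [-0.3, -1.0, -2.8]
gripper_width: 0.09
finger_force: 58.4
```

Emit:
move_arm(
  series=[0, 0, 0.003, 0, 0, 0, 0.005, 0, 0, 0, 0.005, 0],
)

```text
time: 8.3
ee_pos: [0.4417, 0.027, 0.1073]
tcp_rot: [[0.937, 0.35, 0.004], [0.35, -0.937, -0.002], [0.003, 0.003, -1.0]]
ft_force: [-4.0, -3.5, 19.4]
gripper_width: 0.09
finger_force: 60.9
```

Emit:
move_arm(
  series=[0, 0, 0, 0, 0, 0, 0, 0, 0, 0, 0, 0, 0, 0, 0, 0],
  claw=0.6,
)

```text
time: 8.8
ee_pos: [0.4395, 0.0277, 0.1046]
tcp_rot: [[0.936, 0.351, -0.0], [0.351, -0.936, 0.0], [-0.0, -0.0, -1.0]]
ft_force: [0.1, -0.0, 0.7]
gripper_width: 0.604
finger_force: 0.0
```

Emit:
move_arm(
  series=[0, 0, -0.05, 0, 0, 0, -0.15, 0, 0, 0, -0.25, 0, 0, 0, -0.36, 0.1, 0.1, 0.07, -0.386, 0.4, 0.2, 0.14, -0.386, 0.7, 0.27, 0.195, -0.386, 1, 0.27, 0.195, -0.386, 1, 0.27, 0.195, -0.386, 1, 0.27, 0.195, -0.386, 1],
)

```text
time: 10.05
ee_pos: [0.5998, -0.0159, 0.2977]
tcp_rot: [[0.911, -0.411, -0.0], [-0.411, -0.911, -0.0], [-0.0, 0.0, -1.0]]
ft_force: [-0.0, -0.4, 0.1]
gripper_width: 0.597
finger_force: 0.0
```

```bash
python3 - <<'E'
from h import *
s,w=wrist(); print(s["time"],s["ee_pos"],s["ft_force"],s["joint_pos"].round(2),s["tcp_rot"].round(3).tolist())
cv2.imwrite("pics/w3.png",w["color"][:,:,::-1])
t=cams.camera("top"); cv2.imwrite("pics/t3.png",t["color"][:,:,::-1])
for r in cams.silhouettes(t,"canister"): print(r["conf"],r["bbox"],fitcan([(t,r["pixels"])],[.44,.026],.004).x)
for r in cams.silhouettes(w,"canister"): print(r["conf"],r["bbox"],fitcan([(w,r["pixels"])],[.44,.026],.004).x)
for r in cams.silhouettes(w,"jack"): print(r["conf"],r["bbox"])
E
```

```text
10.05 [ 0.59980779 -0.01585197  0.2977219 ] [-0.00939336 -0.38209448  0.08532119] [ 0.24  0.35 -0.35  1.64  0.13  1.17 -2.13] [[0.911, -0.411, -0.0], [-0.411, -0.911, -0.0], [-0.0, 0.0, -1.0]]
0.67 [291.4, 281.1, 14.3, 26.4] [0.44314219 0.03006772]
0.33 [381.8, 212.1, 79.3, 61.6] [0.44  0.026]
0.59 [318.7, 297.6, 62.7, 107.6] [0.43764195 0.02699869]
0.8 [278.2, 75.5, 79.9, 183.8]
0.73 [276.0, 71.3, 79.1, 169.6]
```

View pics/w3.png

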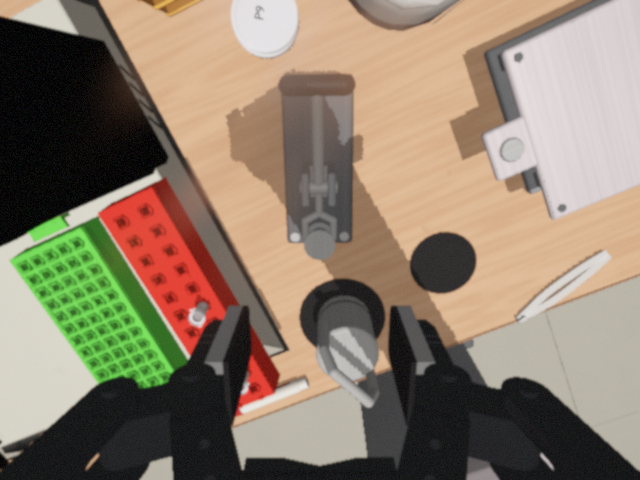

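The jack is vertical in the wrist image: bar centre ≈ (317.5,84), tower ≈ (319,187), saddle ≈ (319,243), front base corners (289,241), (352,241). The canister stands upright on the large mat.

```bash
python3 - <<'E'
from h import *
s,w=wrist(); R=s["tcp_rot"]; P=s["ee_pos"]
loc=lambda X:(R.T@(X-P)).round(4)
S=at(w,319,243,.064); B=at(w,317.5,84,.0895)
for n,X in(("saddle",S),("bar",B),("tower",at(w,319,187,.07)),("fl",at(w,289,241,.01)),("fr",at(w,352,241,.01))): print(n,X.round(4),loc(X))
d=S-B; print(np.hypot(*d[:2]),np.degrees(np.arctan2(d[1],d[0])))
# hull of jack base edges
g=cv2.cvtColor(w["color"],cv2.COLOR_RGB2HSV); m=((g[:,:,1]<70)&(g[:,:,2]<140)).astype(np.uint8)
for r in range(100,241,20):
    xs=np.nonzero(m[r,270:365])[0]+270; print(r,xs.min(),xs.max(),at(w,(xs.min()+xs.max()+1)/2,r,.01).round(4))
sx,sy=.5699,-.1757
for a in("boss",): print(at(w,512,149.5,.088))
# deck edges: line from corners for stand yaw
t=cams.camera("top")
for c in ((458,122),(459,368),(707,120),(713,367)): print(at(t,280+(c[0]+.5)/4-.5,180+(c[1]+.5)/4-.5,.084 if c[0]<500 else .084).round(4))
E
```

```text
saddle [0.5549 0.0056 0.064 ] [-0.0503 -0.0013  0.234 ]
bar [ 0.6821 -0.051   0.0895] [ 0.089  -0.0023  0.2086]
tower [ 0.6043 -0.0169  0.07  ] [ 0.0041 -0.0012  0.2281]
fl [0.5529 0.0418 0.01  ] [-0.0671 -0.0334  0.288 ]
fr [ 0.5252 -0.0193  0.01  ] [-0.0671  0.0337  0.288 ]
0.13921230584546848 155.9730535634381
100 282 325 [ 0.6759 -0.0335  0.01  ]
120 283 351 [ 0.6537 -0.0376  0.01  ]
140 284 351 [ 0.6361 -0.0301  0.01  ]
160 285 351 [ 0.6181 -0.0224  0.01  ]
180 286 351 [ 0.5994 -0.0145  0.01  ]
200 287 351 [ 0.5803 -0.0063  0.01  ]
220 287 351 [0.5607 0.0026 0.01  ]
240 288 350 [0.5405 0.0118 0.01  ]
[ 0.57104232 -0.17408921  0.088     ]
[ 0.644  -0.1918  0.084 ]
[ 0.4963 -0.1921  0.084 ]
[ 0.6462 -0.341   0.084 ]
[ 0.4982 -0.3432  0.084 ]
```

Emit:
move_arm(
  series=[0.009, -0.003, 0.1, -0.01, 0.009, -0.003, 0.2, -0.01, 0.009, -0.003, 0.3, -0.01, 0.009, -0.003, 0.4, -0.01, 0.009, -0.003, 0.48, -0.01, 0.009, -0.003, 0.529, -0.01, 0.009, -0.003, 0.529, -0.01, 0.009, -0.003, 0.529, -0.01],
)

```text
time: 11.4
ee_pos: [0.6059, -0.0167, 0.0344]
tcp_rot: [[0.913, -0.407, 0.002], [-0.407, -0.913, 0.0], [0.002, -0.001, -1.0]]
ft_force: [0.6, -1.5, -1.2]
gripper_width: 0.598
finger_force: 0.0
```

Emit:
move_arm(
  series=[0, 0, 0, 0, 0, 0, 0, 0, 0, 0, 0, 0, 0, 0, 0, 0, 0, 0, 0, 0, 0, 0, 0, 0],
  claw=0,
  newtons=80,
)

```text
time: 12.15
ee_pos: [0.606, -0.017, 0.035]
tcp_rot: [[0.913, -0.407, 0.003], [-0.407, -0.913, -0.0], [0.003, -0.001, -1.0]]
ft_force: [-2.3, -0.6, 7.4]
gripper_width: 0.339
finger_force: 80.5
```

Emit:
move_arm(
  series=[0, 0, -0.03, 0, 0, 0, -0.08, 0, -0.03, 0.03, -0.08, -0.1, -0.055, 0.053, -0.08, -0.3, -0.055, 0.053, -0.08, -0.5, -0.055, 0.053, -0.08, -0.7, -0.055, 0.053, -0.08, -0.9, -0.055, 0.053, -0.08, -1, -0.055, 0.053, -0.08, -1],
)

```text
time: 13.28
ee_pos: [0.5684, -0.0301, 0.0732]
tcp_rot: [[0.934, 0.357, -0.001], [0.357, -0.934, -0.0], [-0.001, -0.0, -1.0]]
ft_force: [-0.6, -0.5, -6.7]
gripper_width: 0.34
finger_force: 79.9
```

Emit:
move_arm(
  series=[0, 0, 0, -0.2, 0, 0, 0, -0.4, 0, 0, 0, -0.6, 0, 0, 0, -0.8, 0, 0, 0, -1, 0, 0, 0, -1],
)

```text
time: 14.02
ee_pos: [0.5686, -0.0301, 0.0731]
tcp_rot: [[0.41, 0.912, -0.001], [0.912, -0.41, 0.0], [-0.0, -0.001, -1.0]]
ft_force: [-0.3, -1.1, -6.6]
gripper_width: 0.343
finger_force: 80.0
```

Emit:
move_arm(
  series=[0, 0, 0, -0.2, 0, 0, 0, -0.4, 0, 0, 0, -0.54, 0, 0, 0, -0.54, 0, 0, 0, -0.54],
)

```text
time: 14.65
ee_pos: [0.5689, -0.0299, 0.0733]
tcp_rot: [[-0.001, 1.0, -0.0], [1.0, 0.001, -0.0], [-0.0, -0.0, -1.0]]
ft_force: [-0.3, -0.5, -5.1]
gripper_width: 0.343
finger_force: 80.0
```

```bash
python3 - <<'E'
from h import *
s,w=wrist(); print(s["time"],s["ee_pos"],s["ft_force"],s["tcp_rot"].round(3).tolist(),s["joint_pos"].round(2))
cv2.imwrite("pics/w4.png",w["color"][:,:,::-1])
t=cams.camera("top"); cv2.imwrite("pics/t4.png",cv2.resize(t["color"][180:320,280:480,::-1],None,fx=4,fy=4,interpolation=cv2.INTER_CUBIC))
print("pred boss",proj(w,[.5703,-.1757,.088]))
E
```

```text
14.65 [ 0.56893056 -0.02993741  0.07325692] [-0.27002381 -0.52108372 -5.12076149] [[-0.001, 1.0, -0.0], [1.0, 0.001, -0.0], [-0.0, -0.0, -1.0]] [ 0.57  0.7  -0.77  1.87  0.64  0.84 -0.53]
pred boss [321.31104287 626.5560961 ]
```

View pics/w4.png

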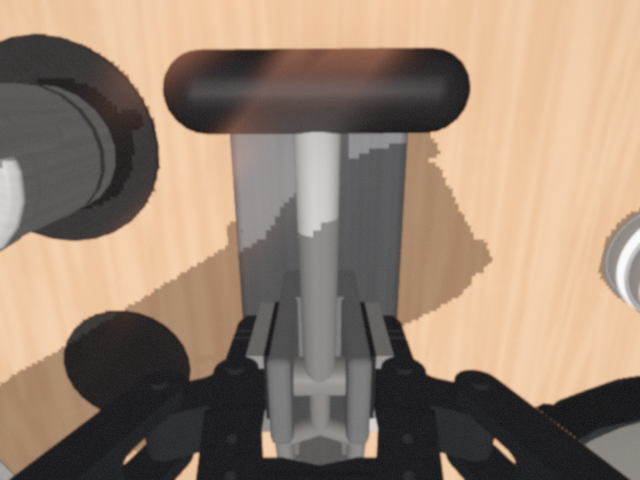

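The jack is aligned in the grasp: bar centre (317,90), base edges symmetric about column 320. The boss is hidden below the frame, so I check the top crop.

View pics/t4.png

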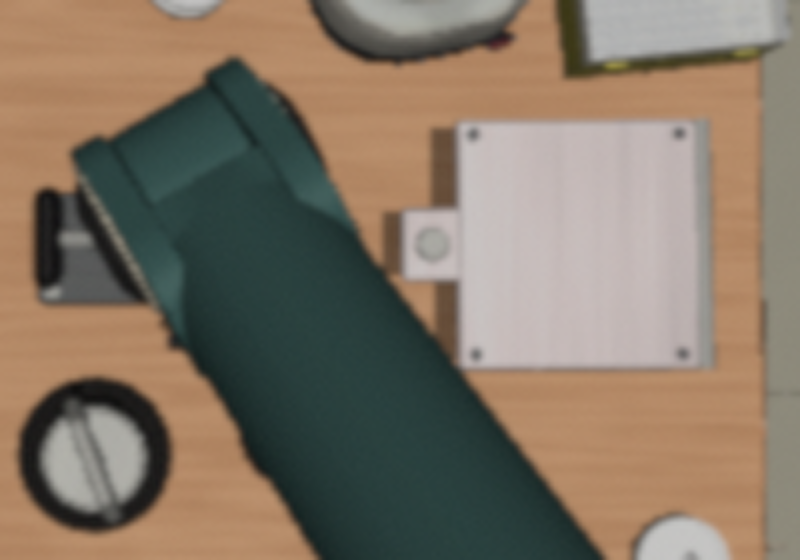

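The top crop shows the bar centred at (48,238), boss at (432.5,244), tab rows 210–279, and the canister centred on the large mat at (95,455).

```bash
python3 - <<'E'
from h import *
s,w=wrist(); t=cams.camera("top"); q=lambda a,b:(280+(a+.5)/4-.5,180+(b+.5)/4-.5)
zj=s["ee_pos"][2]-.035
print("tcp",s["ee_pos"])
print("bar top",at(t,*q(48,238.5),.0895+zj),"bar wrist",at(w,317,90,.0895+zj))
print("base rear edge top-cam",at(t,*q(38,247),.01+zj))
for r in(150,200,240): print("lever",at(w,318.5,r,.08+zj)[:2])
print("edge mid",at(w,(233+405)/2,140,.01+zj)[:2],at(w,(243+397)/2,300,.01+zj)[:2])
for z in(.086,.088,.09): print("boss",at(t,*q(432.5,244),z))
print("tab x edge",at(t,*q(402.5,244),.084),"deck edge",at(t,*q(457.5,300),.084),at(t,*q(457.5,170),.084))
print("deck mid x",[(at(t,*q(X,121),.084)+at(t,*q(X,367.5),.084))[0]/2 for X in (470,690)])
# deck silhouette from the side camera
sd=cams.camera("side"); cv2.imwrite("pics/s4.png",cv2.resize(sd["color"][170:320,230:400,::-1],None,fx=4.7,fy=4,interpolation=cv2.INTER_CUBIC)[:600])
for X in ([.5703,-.176,.088],[.5703,-.158,.084],[.6453,-.191,.084],[.4953,-.191,.084]): print(((proj(sd,X)-[230,170]+.5)*[4.7,4]-.5).round(1))
E
```

```text
tcp [ 0.56903283 -0.02983081  0.07333359]
bar top [0.56845173 0.05142499 0.12783359] bar wrist [0.56874453 0.05321542 0.12783359]
base rear edge top-cam [0.56929395 0.06204067 0.04833359]
lever [0.56904237 0.04062278]
lever [0.56906074 0.02918104]
lever [0.56907648 0.01937859]
edge mid [0.56915663 0.03574544] [ 0.5697239  -0.03215246]
boss [ 0.57017171 -0.1761289   0.086     ]
boss [ 0.57001931 -0.17582214  0.088     ]
boss [ 0.56986692 -0.17551537  0.09      ]
tab x edge [ 0.57018549 -0.15849839  0.084     ] deck edge [ 0.53688574 -0.191318    0.084     ] [ 0.61496145 -0.19146084  0.084     ]
deck mid x [np.float64(0.5706358492731289), np.float64(0.5716502305210355)]
[399.5 265.9]
[396.6 284.2]
[269.7 255. ]
[534.8 266.6]
```

View pics/s4.png

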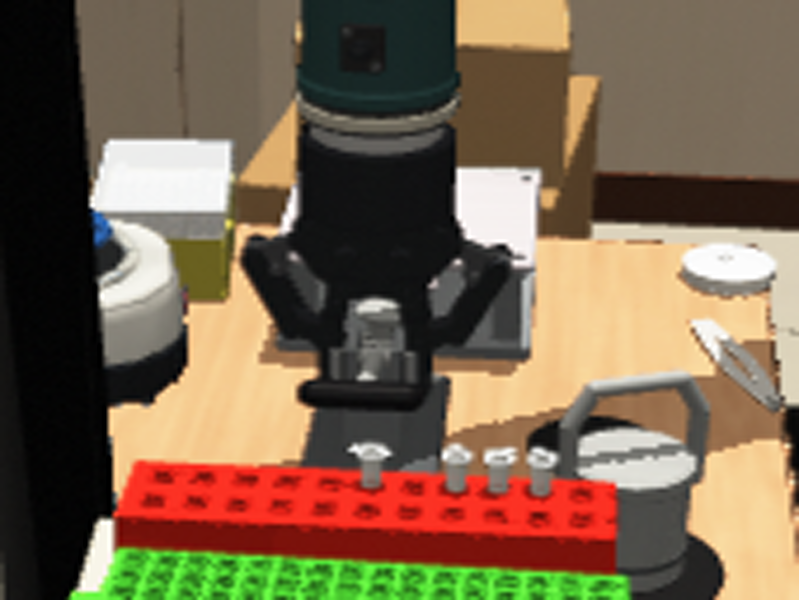

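The side crop shows the gripper holding the jack level; the stand foot ends clear of the base's path, and the canister stands upright on the mat. Lower to ~4 mm above the bench, then slide in.

Emit:
move_arm(
  series=[0, 0, 0.03, 0, 0, 0, 0.06, 0, 0, 0, 0.069, 0, 0, 0, 0.069, 0, 0, 0, 0.069, 0],
)

```text
time: 15.52
ee_pos: [0.5694, -0.0296, 0.039]
tcp_rot: [[-0.005, 1.0, 0.001], [1.0, 0.005, 0.0], [0.0, 0.001, -1.0]]
ft_force: [-0.1, 0.1, -6.8]
gripper_width: 0.342
finger_force: 79.7
```

Emit:
move_arm(
  series=[-0.03, 0.001, 0, 0, -0.07, 0.001, 0, 0, -0.11, 0.001, 0, 0, -0.14, 0.001, 0, 0, -0.165, 0.001, 0, 0, -0.176, 0.001, 0, 0, -0.176, 0.001, 0, 0, -0.176, 0.001, 0, 0],
)

```text
time: 16.52
ee_pos: [0.57, -0.1168, 0.0388]
tcp_rot: [[-0.006, 1.0, 0.0], [1.0, 0.006, 0.001], [0.001, 0.0, -1.0]]
ft_force: [-0.5, 0.8, -5.8]
gripper_width: 0.337
finger_force: 79.8
```

Emit:
move_arm(
  series=[-0.002, 0, 0.004, 0, -0.002, 0, 0.007, 0, -0.002, 0, 0.009, 0, -0.002, 0, 0.009, 0],
)

```text
time: 17.02
ee_pos: [0.57, -0.1186, 0.035]
tcp_rot: [[-0.005, 1.0, -0.0], [1.0, 0.005, -0.0], [-0.0, -0.0, -1.0]]
ft_force: [-2.8, -0.2, 4.1]
gripper_width: 0.345
finger_force: 81.3
```

```bash
python3 - <<'E'
from h import *
s,w=wrist(); t=cams.camera("top"); print(s["ee_pos"],s["ft_force"])
cv2.imwrite("pics/w5.png",w["color"][:,:,::-1]); cv2.imwrite("pics/t5.png",t["color"][:,:,::-1])
for n,p in(("w",w),("t",t)):
  for k in("jack","jack_lever"):
    for r in cams.silhouettes(p,k): print(n,k,round(r["conf"],2),r["bbox"])
E
```

```text
[ 0.56999752 -0.11860956  0.0349901 ] [-2.8271538  -0.24110425  4.0693964 ]
w jack 0.7 [162.7, 47.2, 310.0, 414.1]
w jack 0.64 [164.1, 48.2, 306.9, 414.7]
w jack_lever 0.79 [162.6, 44.0, 306.7, 416.0]
t jack 0.81 [325.2, 230.4, 36.4, 27.9]
t jack_lever 0.64 [329.9, 226.5, 22.2, 25.5]
```

Emit:
move_arm(
  series=[0, 0, 0, 0, 0, 0, 0, 0, 0, 0, 0, 0, 0, 0, 0, 0],
  claw=0.65,
)

```text
time: 17.82
ee_pos: [0.5701, -0.1188, 0.0343]
tcp_rot: [[-0.005, 1.0, 0.0], [1.0, 0.005, 0.0], [0.0, 0.0, -1.0]]
ft_force: [0.2, -0.7, -0.1]
gripper_width: 0.651
finger_force: 0.0
```

Emit:
move_arm(
  series=[0, 0, -0.05, 0, 0, 0, -0.15, 0, 0, 0, -0.26, 0, 0, 0, -0.38, 0, 0.06, 0, -0.5, 0, 0.1, 0, -0.53, 0, 0.1, 0, -0.53, 0, 0.1, 0, -0.53, 0],
)

```text
time: 18.82
ee_pos: [0.5688, -0.0701, 0.2971]
tcp_rot: [[-0.004, 1.0, -0.003], [1.0, 0.004, -0.001], [-0.001, -0.003, -1.0]]
ft_force: [0.0, 0.0, -0.5]
gripper_width: 0.653
finger_force: 0.0
```

```bash
python3 - <<'E'
from h import *
s,w=wrist(); t=cams.camera("top"); print(s["time"],s["ee_pos"],s["ft_force"],s["tcp_rot"].round(3).tolist())
print("pred bar,boss,tower",[proj(w,X).round() for X in([.57,-.036,.09],[.5702,-.176,.088],[.57,-.1212,.076])])
a=w["color"][40:360,220:420,::-1]; b=t["color"][215:265,320:410,::-1]
a=cv2.resize(a,None,fx=1.8,fy=1.8,interpolation=cv2.INTER_CUBIC); b=cv2.resize(b,None,fx=4.8,fy=4.8,interpolation=cv2.INTER_CUBIC)
c=np.zeros((576,800,3),np.uint8); c[:a.shape[0],:a.shape[1]]=a; c[:b.shape[0],365:365+b.shape[1]]=b[:,:435]
cv2.imwrite("pics/c6.png",c); np.save("w6.npy",w["world_to_cam"])
E
```

```text
18.825 [ 0.56878218 -0.07014676  0.29712117] [ 0.02325699  0.03707788 -0.47397248] [[-0.004, 1.0, -0.003], [1.0, 0.004, -0.001], [-0.001, -0.003, -1.0]]
pred bar,boss,tower [array([321., 156.]), array([321., 310.]), array([321., 249.])]
```

View pics/c6.png

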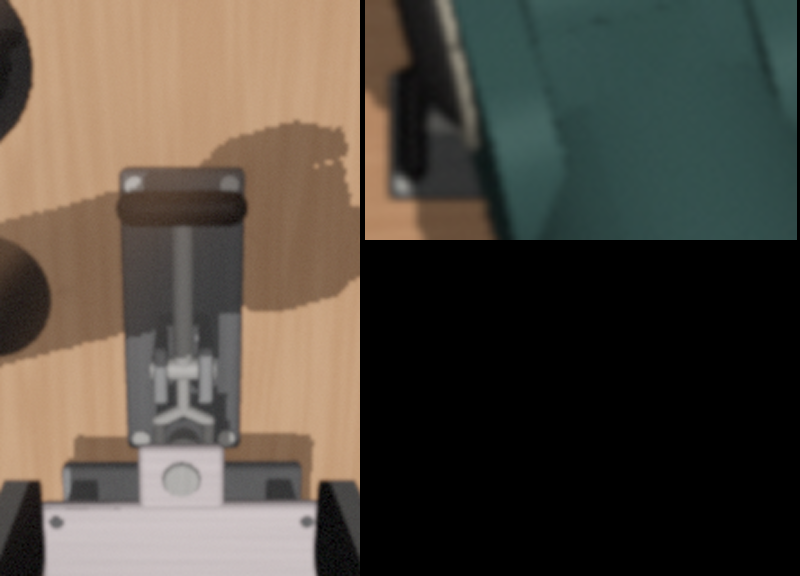

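The wrist crop shows the base's rear edge at row 169, bar at (181,208), pivot ~(183,370), front edge at row 446 (beside the tab), boss at (181,480). I'll compare these in the world frame.

```bash
python3 - <<'E'
from h import *
w=cams.camera("wrist"); w["world_to_cam"]=np.load("w6.npy")
t=lambda X,Y,z:at(w,220+(X+.5)/1.8-.5,40+(Y+.5)/1.8-.5,z).round(4)[:2]
r=t(183,169,.01);f=t(184.5,446,.01)
print("rear",r,"->org y",r[1]-.097,"front",f,"->",f[1]+.073,"len",r[1]-f[1])
b=t(181,208,.09);print("bar",b,b[1]-.086)
print("lever",t(183,260,.078),"tower",t(183,370,.07))
for z in(.086,.088,.09):print("boss",t(181,480,z))
print("tab",t(181.5,446,.084),"deck edge",t(180,502,.084), "deck holes",t(56,522,.084),t(307,522,.084))
T=cams.camera("top");q=lambda X,Y,z:at(T,320+(X-365+.5)/4.8-.5,215+(Y+.5)/4.8-.5,z)[:2]
print("top bar",q(411,124,.09),"rear",q(390,150,.01))
E
```

```text
rear [ 0.5703 -0.025 ] ->org y -0.122 front [ 0.572  -0.1906] -> -0.1176 len 0.1656
bar [ 0.5693 -0.0351] -0.12109999999999999
lever [ 0.5703 -0.0613] tower [ 0.5706 -0.1197]
boss [ 0.5699 -0.1738]
boss [ 0.5699 -0.1727]
boss [ 0.5698 -0.1717]
tab [ 0.57   -0.1556] deck edge [ 0.5694 -0.1876] deck holes [ 0.5043 -0.1998] [ 0.6361 -0.1991]
top bar [ 0.56923775 -0.03607884] rear [ 0.56131064 -0.02703913]
```

The saddle–boss offset, corrected for the common scale, is about 1 mm, so the placing is good. Now to the bar with the fingers shut.

Emit:
move_arm(
  series=[0.04, 0.002, 0.06, 0, 0.071, 0.002, 0.16, 0, 0.071, 0.002, 0.26, 0, 0.071, 0.002, 0.33, 0, 0.071, 0.002, 0.364, 0, 0.071, 0.002, 0.364, 0, 0.071, 0.002, 0.364, 0],
  claw=0,
  newtons=40,
)

```text
time: 19.9
ee_pos: [0.5716, -0.0332, 0.1186]
tcp_rot: [[-0.005, 1.0, 0.002], [1.0, 0.005, 0.0], [0.0, 0.002, -1.0]]
ft_force: [0.2, 0.9, -0.4]
gripper_width: -0.001
finger_force: 0.0
```

Emit:
move_arm(
  series=[0, 0, 0.02, 0, 0, 0, 0.036, 0, 0, 0, 0.045, 0, 0, 0, 0.05, 0, 0, 0, 0.05, 0],
)

```text
time: 20.52
ee_pos: [0.5706, -0.0327, 0.0923]
tcp_rot: [[-0.005, 1.0, 0.0], [1.0, 0.005, 0.001], [0.001, 0.0, -1.0]]
ft_force: [-1.4, 1.9, 2.2]
gripper_width: 0.0
finger_force: 1.3
```

Emit:
move_arm(
  series=[0, 0, 0.012, 0, 0, 0, 0.024, 0, 0, 0, 0.036, 0, 0, 0, 0.048, 0, 0, 0, 0.06, 0, 0, 0, 0.07, 0, 0, 0, 0.076, 0, 0, 0, 0.076, 0, 0, 0, 0.076, 0],
)

```text
time: 21.65
ee_pos: [0.5712, -0.0325, 0.0545]
tcp_rot: [[-0.005, 1.0, 0.001], [1.0, 0.005, 0.001], [0.001, 0.001, -1.0]]
ft_force: [-0.1, 3.8, 4.7]
gripper_width: -0.001
finger_force: 2.8
```

Emit:
move_arm(
  series=[0, 0, 0.003, 0, 0, 0, 0.006, 0, 0, 0, 0.008, 0, 0, 0, 0.008, 0],
)

```text
time: 22.15
ee_pos: [0.5713, -0.0327, 0.0515]
tcp_rot: [[-0.005, 1.0, 0.002], [1.0, 0.005, -0.0], [-0.0, 0.002, -1.0]]
ft_force: [-3.5, 1.3, 14.6]
gripper_width: -0.003
finger_force: 7.0
```

Emit:
move_arm(
  series=[0, 0, 0.002, 0, 0, 0, 0.002, 0, 0, 0, 0.002, 0],
)

```text
time: 22.52
ee_pos: [0.5714, -0.0327, 0.0512]
tcp_rot: [[-0.005, 1.0, 0.002], [1.0, 0.005, -0.001], [-0.001, 0.002, -1.0]]
ft_force: [-4.6, 2.0, 19.2]
gripper_width: 0.001
finger_force: 9.6
```

```bash
python3 - <<'E'
from h import *
s=status.state(); print(s["ee_pos"],s["ft_force"])
t=cams.camera("top"); p=cams.camera("side")
c=np.zeros((480,800,3),np.uint8); a=cv2.resize(p["color"][190:290,230:360,::-1],None,fx=3,fy=4.8,interpolation=cv2.INTER_CUBIC); b=cv2.resize(t["color"][205:285,320:465,::-1],None,fx=2.8,fy=2.8,interpolation=cv2.INTER_CUBIC)
c[:a.shape[0],:390]=a; c[:b.shape[0],394:394+b.shape[1]]=b[:,:406]; cv2.imwrite("pics/c7.png",c)
E
```

```text
[ 0.57139957 -0.03268556  0.05117935] [-4.63095245  1.97611072 19.21899723]
```

View pics/c7.png

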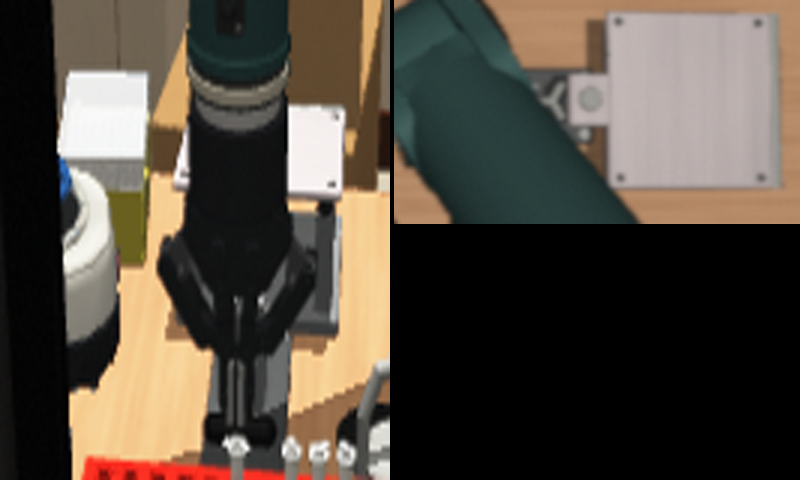

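The deck is visibly raised (gap above the post at side-crop (325,207)), and the force rises hard at the stop. Now I release fully, then press again.

Emit:
move_arm(
  series=[0, 0, -0.012, 0, 0, 0, -0.03, 0, 0, 0, -0.05, 0, 0, 0, -0.07, 0, 0, 0, -0.09, 0, 0, 0, -0.11, 0, 0, 0, -0.13, 0, 0, 0, -0.13, 0, 0, 0, -0.13, 0, 0, 0, -0.13, 0, 0, 0, -0.13, 0, 0, 0, -0.13, 0],
)

```text
time: 24.12
ee_pos: [0.5705, -0.0333, 0.1141]
tcp_rot: [[-0.005, 1.0, -0.0], [1.0, 0.005, 0.0], [0.0, -0.0, -1.0]]
ft_force: [-0.5, -0.1, -0.1]
gripper_width: 0.0
finger_force: 0.0
```

```bash
python3 - <<'E'
from h import *
s,w=wrist(); print(s["time"],s["ee_pos"],s["ft_force"])
cv2.imwrite("pics/w8.png",w["color"][:,:,::-1])
print([proj(w,[.57,-.0355,z]).round() for z in(.09,.052)])
for r in cams.silhouettes(w,"jack_lever"): print(r["conf"],r["bbox"])
E
```

```text
24.125 [ 0.57047117 -0.03325609  0.114082  ] [-0.49394962 -0.08994509 -0.06024552]
[array([317., 301.]), array([318., 267.])]
0.97 [247.1, 278.5, 137.2, 170.9]
```

The lever is back up (bar 137 px wide in the wrist view, matching its upper height). Press again.

Emit:
move_arm(
  series=[0, 0, 0.02, 0, 0, 0, 0.04, 0, 0, 0, 0.048, 0, 0, 0, 0.048, 0],
)

```text
time: 24.72
ee_pos: [0.5704, -0.0326, 0.09]
tcp_rot: [[-0.006, 1.0, -0.001], [1.0, 0.006, 0.001], [0.001, -0.001, -1.0]]
ft_force: [-1.0, 2.4, 3.2]
gripper_width: -0.002
finger_force: 1.4
```

Emit:
move_arm(
  series=[0, 0, 0.012, 0, 0, 0, 0.024, 0, 0, 0, 0.036, 0, 0, 0, 0.048, 0, 0, 0, 0.06, 0, 0, 0, 0.07, 0, 0, 0, 0.076, 0, 0, 0, 0.079, 0, 0, 0, 0.082, 0, 0, 0, 0.082, 0, 0, 0, 0.082, 0, 0, 0, 0.082, 0],
)

```text
time: 26.22
ee_pos: [0.5713, -0.0326, 0.0512]
tcp_rot: [[-0.005, 1.0, 0.002], [1.0, 0.005, -0.001], [-0.001, 0.002, -1.0]]
ft_force: [-3.7, 2.2, 18.8]
gripper_width: 0.004
finger_force: 9.4
```

```bash
python3 - <<'E'
from h import *
s=status.state(); print(s["time"],s["ee_pos"],s["ft_force"])
t=cams.camera("top"); a=cv2.imread("pics/t5.png")[:,:,::-1].astype(int); p=cams.camera("side")
for r in cams.silhouettes(t,"canister"): print("can",r["conf"],r["bbox"],fitcan([(t,r["pixels"])],[.44,.026],.004).x)
# tab/boss compared with the first-press crop
b=cv2.resize(t["color"][205:285,320:465,::-1],None,fx=2.8,fy=2.8,interpolation=cv2.INTER_CUBIC)[:,:406].astype(int)
c=cv2.imread("pics/c7.png")[:224,394:800].astype(int); print("diff to first press, deck area",abs(b[:,170:]-c[:,170:]).mean())
sa=cv2.resize(p["color"][190:290,230:360,::-1],None,fx=3,fy=4.8,interpolation=cv2.INTER_CUBIC).astype(int); print("side",abs(sa-cv2.imread("pics/c7.png")[:480,:390]).mean())
E
```

```text
26.225 [ 0.57131571 -0.03261821  0.05121769] [-3.71277128  2.23571054 18.78893722]
can 0.96 [291.8, 280.3, 26.6, 32.0] [0.43801208 0.02496362]
diff to first press, deck area 0.504104872881356
side 0.6191737891737892
```

Same depth and force as the first full stroke, and the pictures match it. Handing in.

```bash
python3 -c "
from cell import arm; print(arm.close_job())"
```

```text
the job is handed in; nothing more can be done
None
```

I handed the job in at about 26 s: the canister stands upright on the large mat, and the jack is under the lift pad, with its saddle within about 1–2 mm of centre by the camera measurements. I pumped it once and now hold it fully down with the deck raised; the judge's result has not been shown to me.

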